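# Start a fifteen-minute airing of the closet

## Robot

A 7-joint arm with a two-finger parallel gripper is mounted at the origin on the work surface. World frame = base frame: x ahead of the robot, y to its left, z up, the work surface at z = 0. Lengths are in m, angles in rad, forces in N, time in s.
With the tool pointing down it reaches from about 0.4 to 0.85 m from the base axis. Payload 10.4 kg.
Tool frame: the origin (TCP) lies at the very end of the fingers, on their centre line; the grasp point (between the pads) lies 19 mm behind it (r.pinch_z is the distance from the TCP to the grasp point, in m); z points along the fingers, y is the line along which they close (so a half turn about z gives the same grasp; the last joint's range is limited). The gripper opens to 87 mm and grips with 3 to 60 N. Pads are 19 mm wide; open, the fingers measure 117 mm over their backs; the gripper's body (75 mm by 190 mm) begins 51 mm behind the grasp point.
Start: joints at [-1.298, 0.332, -0.065, 1.46, 0.022, 1.35, -0.088], TCP at [0.182, 0.598, 0.223] pointing down, gripper open.
Joint ranges: [-2.6, 2.6], [-0.5, 2.12], [-1.47, 1.34], [0.16, 2.42], [-1.27, 4.41], [0.06, 2.06], [-2.6, 2.6]. Speed limits (rad/s): [2.22, 2.22, 2.79, 2.79, 3.14, 3.14, 3.14].

## Interface

Orientations are given as a unit quaternion [x, y, z, w].
In Python, from bench import r, camera gives the robot as it stands. The module is installed in compiled form; this text tells all that it offers.
- The arm moves only by the shell command python3 -m pendant 'ROWS' [FORCE]. ROWS is JSON, a list of rows, each an object with "dp": the shift along the tool's x, y, z as a fraction of full scale, a list of three; "rotation": the turn, a rotation vector about the tool's x, y, z as a fraction of full scale, a list of three; "jaw": the opening, from 0 (shut) to 1 (fully open). A call has 1 to 8 rows; each row is the pose to reach, as a shift and turn from the pose commanded when the call began, along the tool's axes at that moment, turning the shorter way round; what a row does not reach only later rows make up. Full scale, the value 1, is 0.15 m for a shift and 2 pi rad for a turn. A row lasts 1/8 s, in which the tool goes at most 62.5 mm and 10.7 degrees, less where a joint would pass 70% of its speed; a pose out of reach is approached as far as the arm can. A call with a number of a shift or a turn outside -1 to 1 is refused whole. A call with a gripper value outside its range is refused whole. The fingers move at their own pace and stop on an object; FORCE is the grip in N (left out, the last holds). Time passes only in rows, so rows that repeat a pose let the fingers close. It gives the time, the measured TCP pose, the force, the opening and the grip force at its end, in the units of the state.
- r.read_state(): the state, without advancing time (a new reading comes with each control period).
- camera(name): name is "side" or "top"; returns a dict with "image" (384x512x3 uint8, red, green, blue), "z_map" (384x512 float32, m along the optical axis (not along the pixel's ray), 0 where there is no reading), "mtx" (3x3 intrinsics, pixels), "T" (4x4, takes a point from camera to world coordinates). Camera axes: x right, y down, z forward; pixel columns grow to the right and rows downward; lengths in m; the calibration is good to about 2 mm. A picture is of the moment at which its call begins.
- r.close_job(): hands the job in; it is judged then, once.
The state is a dict: "time": time; "joint_positions": joint angles; "joint_vel": joint speeds; "joint_torque": joint torques, N m; "ee_pos": TCP position; "eef_rot": TCP orientation; "ft_force": force on the tool from outside, world axes, zero at the start; "torque": the same for the moment, N m; "width": finger opening in m; "grip_force": force on a finger pad.
Only numpy, scipy, OpenCV 4.12 (cv2) and the standard library are available. Lean on these libraries where they do the work, as an engineer would, in place of code of your own. Each camera call takes 0.05 s, during which the arm holds its last target. There are 200 camera calls.

## Task

The shoes have been polished, so air the closet: wind the extractor's run timer clockwise past its red top mark, then bring it back down to the 15-minute mark and leave it there. Then push the spring-centred start switch well over to its green side, hold it there for at least a second, and let it spring back to the middle. Never push the switch over to red, and leave the other things on the shelf standing where they are.

Things in the scene. Friction and masses are not known exactly. Their poses are not given: they have to be found in the camera images.
- timer: Run timer: square grey housing 116 x 116 x 34 mm high, screwed down; origin: centre of its underside, z up. White round dial on top: a tick per minute, clockwise from above, long every 5, thick black at 15, thick red at 30 (top mark). Minute m lies 2.4 - 0.08*m rad anticlockwise from the housing's +x axis, so red lies on +x (far from the robot at yaw 0).
- timer_knob (a joint): Timer knob angle in rad: 0 at the 0 mark, growing clockwise seen from above, 0.08 rad per minute: 1.2 at 15 minutes, 2.4 at the red top mark; stops at 0 and 2.85. It starts between 0.98 and 2.0, turns against light friction (0.04 N m) and stays where it is left.
- timer_grip (a point): Point on the knob's vertical turning axis, 62 mm above the shelf, inside the black bar grip: 52 mm long, 14 mm wide, from 42 to 72 mm above the shelf, on a disc of radius 24 mm with its top at 42 mm. The x axis runs along the bar towards the pointer end (white line on top, white end face, small red tip); z is up.
- switch: Start switch: grey housing 90 mm (its x) x 110 mm (its y) x 38 mm high with a black face plate, screwed down; origin: centre of its underside, z up. The lever stands over the origin; a green dot lies on the face 34 mm to its +y side, a red dot 34 mm to its -y side.
- toggle (a joint): Switch lever angle in rad: 0 upright (centre), positive leaning to green (+y of the housing), negative to red; stops at +-0.5. It pivots about a line along the housing's x axis, 38 mm above the shelf. A spring of 0.4 N m per rad (about 5 N at 40 mm up when fully over) returns it to 0 when let go. It counts as pushed over beyond 0.3.
- toggle_tip (a point): Middle of the top face of the white switch lever (orange band), moving with it: a paddle 22 mm wide (along the housing's x), 10 mm thick (along its y), its top 62 mm above the pivot, so 100 mm above the shelf when upright.
- brush: Loose blue dustpan brush, 275 mm long, 36 mm wide, 43 mm high, lying on its black bristles; origin on the shelf below the rear of the brush head (handle towards its -x).
- crevice_tool: Loose white plastic crevice tool lying along its x axis, 260 mm long, 36 mm high; origin near its middle, on the shelf.
- pad_holder: Loose stainless scouring-pad holder, 94 x 64 mm, 50 mm high with its wire handle; origin under its centre.
- polish_tin: Loose closed tin of shoe polish, 78 mm in diameter, 26 mm high, red with a steel lid; origin under its centre.
- spray_wax: Loose green bottle with yellow cap, 60 mm in diameter, 170 mm high; origin under its centre.
- cream_jar: Loose amber jar with black lid, 56 mm in diameter, 60 mm high; origin under its centre.

How it is judged:
By the outcome, as a careful person would: the job done as asked, in the order asked, and still so for the second after the job is handed in, with the robot touching nothing.
It also fails if it takes over 51 s, if anything falls off the work surface, if the arm or the gripper's body presses on something with over 40 N, if the wrist force passes 120 N, or if a joint passes its speed limit or range.

## Working session

There is one attempt and no reset: what is moved stays moved. The work goes in short steps, Python scripts to look and compute and a shell command to move; the robot and the scene stay as the last step left them, time stands still between calls to the robot, and variables do not carry over. Pictures are saved under pics/ and viewed, at most 10 in all, crops included, and the job is handed in when it is done.

```bash
mkdir -p pics
python3 - <<'E'
from bench import r,camera
import cv2,numpy as np
for n in("top","side"):
    c=camera(n); cv2.imwrite(f"pics/{n}0.png",cv2.resize(c["image"][:,:,::-1],(800,600),interpolation=cv2.INTER_CUBIC))
    np.savez(f"{n}0.npz",**c); print(n,c["T"].round(3).tolist(),c["mtx"].tolist())
s=r.read_state(); print(s,r.pinch_z)
E
```

```text
top [[0.018, -0.997, 0.07, 0.465], [-1.0, -0.019, -0.004, -0.026], [0.006, -0.07, -0.998, 1.553], [0.0, 0.0, 0.0, 1.0]] [[464.0337185835949, 0.0, 258.1969647039056], [0.0, 464.0337185835949, 184.53687408100785], [0.0, 0.0, 1.0]]
side [[0.772, -0.477, 0.42, 0.02], [-0.635, -0.59, 0.499, -0.652], [0.01, -0.652, -0.758, 1.031], [0.0, 0.0, 0.0, 1.0]] [[457.59855919654655, 0.0, 249.55447965049763], [0.0, 457.59855919654655, 189.1239273701105], [0.0, 0.0, 1.0]]
{'time': 0.1, 'joint_positions': array([-1.29757945,  0.3328392 , -0.06467682,  1.46084455,  0.02157805,
        1.34992243, -0.0884545 ]), 'joint_vel': array([-0.00050637, -0.00158339, -0.00049244, -0.00323022,  0.00152812,
       -0.00091495,  0.00018638]), 'joint_torque': array([ 9.83115169e-04, -6.24544144e+01,  2.43583275e-02, -3.90712881e+01,
       -6.14077086e-02,  3.67215404e-02,  7.74082332e-05]), 'ee_pos': array([0.18210853, 0.59751401, 0.22182049]), 'eef_rot': array([ 1.47351053e-01,  9.89084037e-01, -6.55401759e-04, -7.45796662e-05]), 'ft_force': array([-0.34294327,  0.64392933,  0.05535475]), 'torque': array([-0.01136356,  0.01508103, -0.00912212]), 'grip_force': 0.0, 'width': 0.08707068504821115} 0.0187
```

View pics/top0.png

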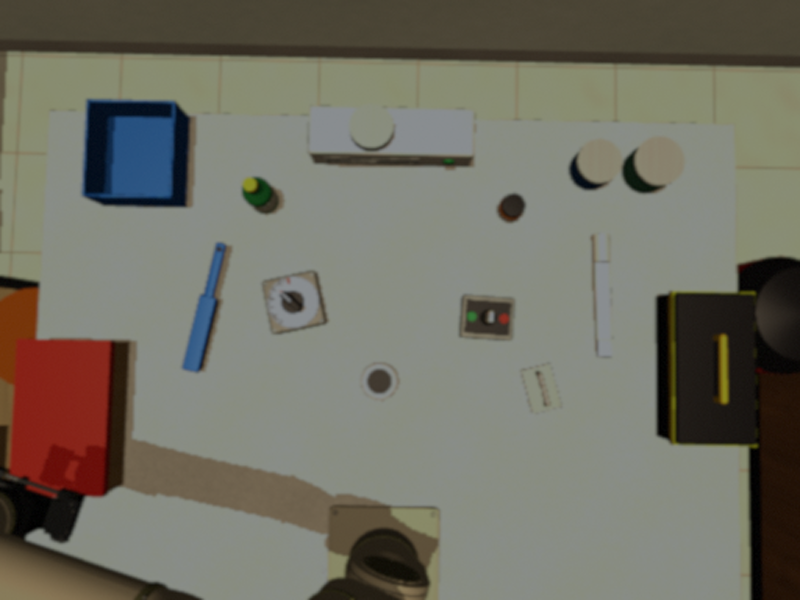

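View pics/side0.png

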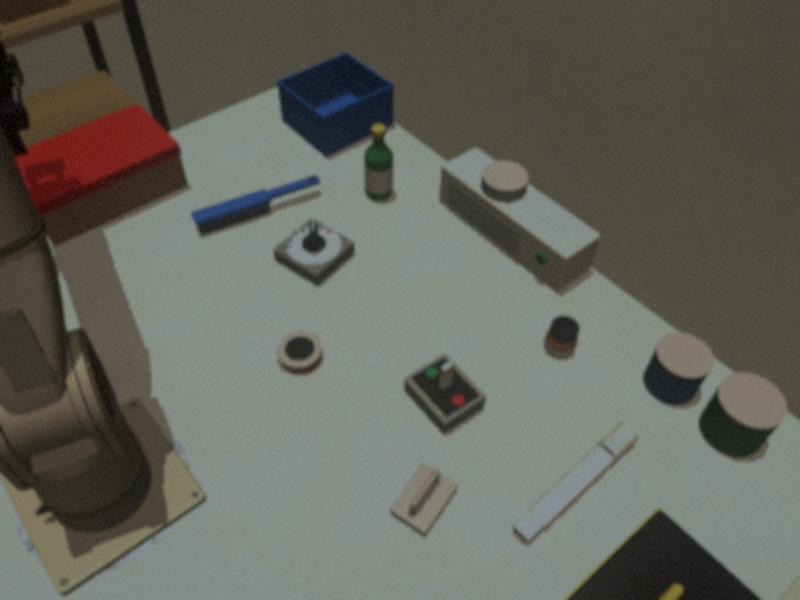

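The top view shows the timer near (294,302) with its red mark at upper-left, and the switch near (487,318) with green on the left (+y) and red on the right. The side view agrees. Next I measure both.

```bash
cat > h.py <<'E'
import numpy as np,cv2
def cloud(c):
    z=c["z_map"];v,u=np.mgrid[:z.shape[0],:z.shape[1]];K=c["mtx"]
    P=np.stack([(u-K[0,2])/K[0,0]*z,(v-K[1,2])/K[1,1]*z,z],-1)
    return P@c["T"][:3,:3].T+c["T"][:3,3]
def proj(c,p):
    p=np.atleast_2d(p); q=(p-c["T"][:3,3])@c["T"][:3,:3]; q=q@c["mtx"].T; return q[:,:2]/q[:,2:]
def onplane(c,uv,h):
    d=c["T"][:3,:3]@np.linalg.inv(c["mtx"])@np.r_[uv,1]; o=c["T"][:3,3]; return o+d*(h-o[2])/d[2]
def ortho(c,cen,half,h,n=600):  # world patch at height h; image up=+x, left=+y
    g=np.linspace(half,-half,n); X,Y=np.meshgrid(cen[0]+g,cen[1]+g,indexing="ij")
    uv=proj(c,np.stack([X,Y,X*0+h],-1).reshape(-1,3)).reshape(n,n,2).astype(np.float32)
    return cv2.remap(c["image"],uv[...,0],uv[...,1],cv2.INTER_CUBIC)
E
python3 - <<'E'
from h import *
im=[]
for n in("top","side"):
    c=dict(np.load(n+"0.npz"));P=cloud(c)
    for nm,uv,h in(("timer",(188,193),.034),("switch",(312,203),.038)):
        a=onplane(dict(np.load("top0.npz")),uv,h)
        m=(np.linalg.norm(P[...,:2]-a[:2],axis=-1)<.1)&(P[...,2]>.024)&(c["z_map"]>0)
        q=P[m]; f=q[q[:,2]<.046]
        print(n,nm,a.round(3),cv2.minAreaRect((f[:,:2]*1000).astype(np.float32)),"zmed",np.median(f[:,2]).round(4),"high",q[q[:,2]>.056].mean(0).round(4),q[:,2].max().round(3))
        if n=="top": im.append(ortho(c,a,.075,h,395))
cv2.imwrite("pics/o1.png",np.hstack(im)[:,:,::-1])
E
```

```text
top timer [0.539 0.197 0.034] ((539.1251220703125, 197.87939453125), (116.1197738647461, 115.88726806640625), 13.194061279296875) zmed 0.035 high [0.5388 0.1972 0.0712] 0.079
top switch [ 0.514 -0.209  0.038] ((514.2117309570312, -209.26449584960938), (110.51222229003906, 89.89640808105469), 87.53749084472656) zmed 0.0389 high [ 0.5143 -0.2076  0.0926] 0.104
side timer [0.539 0.197 0.034] ((537.1600952148438, 197.21615600585938), (120.82027435302734, 119.13201904296875), 13.82137393951416) zmed 0.0339 high [0.5345 0.1937 0.0686] 0.075
side switch [ 0.514 -0.209  0.038] ((512.2648315429688, -210.5022430419922), (110.50492858886719, 90.67604064941406), 86.95539093017578) zmed 0.0379 high [ 0.5103 -0.2115  0.0827] 0.104
```

View pics/o1.png

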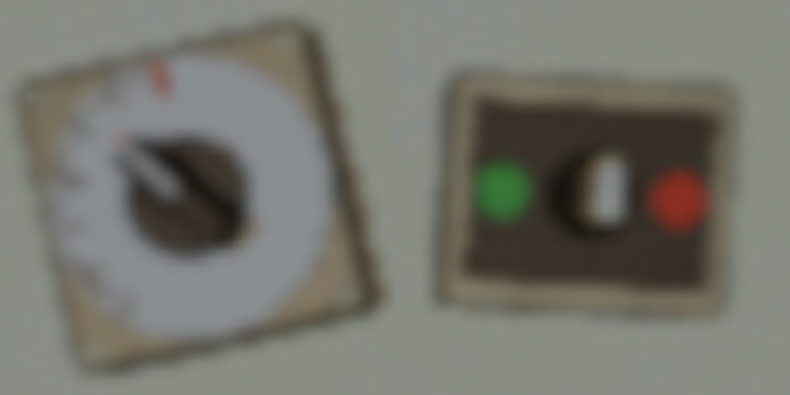

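The patch view, with up = +x and left = +y, shows the timer's red mark at (160,78), the pointer tip at (120,138), and the bar centre near (185,195). On the switch, green is at (503,190), red at (679,200), and the lever is upright. Next I refine the bar angle and work out the moves.

Run:
```python
from h import *
c=dict(np.load("top0.npz"));P=cloud(c)
C=np.array([.539,.1975])
m=(np.linalg.norm(P[...,:2]-C,axis=-1)<.04)&(P[...,2]>.055)
q=P[m][:,:2];w,V=np.linalg.eigh(np.cov(q.T));d=V[:,1];print(m.sum(),q.mean(0),np.degrees(np.arctan2(d[1],d[0])),np.sqrt(w))
# red pixels
im=c["image"].astype(int);near=np.linalg.norm(P[...,:2]-C,axis=-1)<.058
v,u=np.where(near&(im[...,0]-im[...,1:].max(-1)>22))
for a,b in zip(u,v):
    p=onplane(c,(a,b),.036)[:2]-C; print(a,b,im[b,a],(np.linalg.norm(p)*1000).round(1),np.degrees(np.arctan2(p[1],p[0])).round(1))
from bench import r
from scipy.spatial.transform import Rotation as R
s=r.read_state();M=R.from_quat(s["eef_rot"]).as_matrix()
print(M.round(3).tolist())
for t in([.539,.1975,.16],[.539,.1975,.049]):print((M.T@(np.array(t)-s["ee_pos"])/.15).round(3))
```

```text
79 [0.53882019 0.19716604] 49.58664022543544 [0.00424854 0.01566412]
184 178 [128 100  92] 50.5 15.3
184 179 [130  99  92] 47.3 16.2
184 180 [131 105 101] 44.1 17.3
[[-0.957, 0.291, -0.0], [0.291, 0.957, -0.001], [-0.0, -0.001, -1.0]]
[-3.053 -1.857  0.415]
[-3.053 -1.856  1.155]
```

```bash
python3 -m pendant '[{"dp":[-0.4,-0.25,0],"rotation":[0,0,0],"jaw":0.6},{"dp":[-0.8,-0.5,0],"rotation":[0,0,0],"jaw":0.6},{"dp":[-1,-0.62,0],"rotation":[0,0,0],"jaw":0.6},{"dp":[-1,-0.62,0],"rotation":[0,0,0],"jaw":0.6}]' 20
python3 -m pendant '[{"dp":[-0.4,-0.25,0],"rotation":[0,0,0],"jaw":0.6},{"dp":[-0.8,-0.5,0],"rotation":[0,0,0],"jaw":0.6},{"dp":[-1,-0.62,0],"rotation":[0,0,0],"jaw":0.6},{"dp":[-1,-0.62,0],"rotation":[0,0,0],"jaw":0.6}]'
python3 -m pendant '[{"dp":[-0.4,-0.25,0],"rotation":[0,0,0.03],"jaw":0.6},{"dp":[-0.8,-0.5,0],"rotation":[0,0,0.06],"jaw":0.6},{"dp":[-1,-0.617,0.1],"rotation":[0,0,0.09],"jaw":0.6},{"dp":[-1,-0.617,0.2],"rotation":[0,0,0.12],"jaw":0.6},{"dp":[-1,-0.617,0.3],"rotation":[0,0,0.15],"jaw":0.6},{"dp":[-1,-0.617,0.3],"rotation":[0,0,0.18],"jaw":0.6},{"dp":[-1,-0.617,0.3],"rotation":[0,0,0.21],"jaw":0.6}]'
python3 -m pendant '[{"dp":[0,0,0],"rotation":[0,0,0.03],"jaw":0.6},{"dp":[0,0,0],"rotation":[0,0,0.06],"jaw":0.6},{"dp":[0,0,0],"rotation":[0,0,0.09],"jaw":0.6},{"dp":[0,0,0],"rotation":[0,0,0.105],"jaw":0.6},{"dp":[0,0,0],"rotation":[0,0,0.105],"jaw":0.6},{"dp":[0,0,0],"rotation":[0,0,0.105],"jaw":0.6}]'
cat > st.py <<'E'
from h import *
import sys
from bench import r
from scipy.spatial.transform import Rotation as R
def rel(*ts):
    s=r.read_state();M=R.from_quat(s["eef_rot"]).as_matrix()
    print("t",s["time"],"p",s["ee_pos"].round(4),"yyaw",np.degrees(np.arctan2(M[1,1],M[0,1])).round(2),"z",M[:,2].round(3),"j",s["joint_positions"].round(2),"F",s["ft_force"].round(1),s["width"],s["grip_force"])
    for t in ts:print("dp",(M.T@(np.array(t)-s["ee_pos"])/.15).round(3))
    return s,M
E
python3 -c "
from st import *
rel([.5388,.1973,.15],[.5388,.1973,.049])"
```

```text
time: 0.6
ee_pos: [0.3023, 0.4617, 0.2226]
eef_rot: [0.151, 0.989, -0.0, 0.001]
ft_force: [-0.8, -0.3, 0.7]
width: 0.0564
grip_force: 0.0
time: 1.1
ee_pos: [0.4173, 0.3295, 0.2224]
eef_rot: [0.15, 0.989, -0.0, 0.0]
ft_force: [-1.0, 1.3, -0.3]
width: 0.0524
grip_force: 0.0
time: 1.98
ee_pos: [0.5306, 0.2023, 0.1769]
eef_rot: [0.722, 0.692, -0.0, -0.0]
ft_force: [0.5, 0.0, -0.5]
width: 0.0519
grip_force: 0.0
time: 2.72
ee_pos: [0.5311, 0.2012, 0.1773]
eef_rot: [0.905, 0.425, -0.0, -0.0]
ft_force: [0.1, 1.5, -0.7]
width: 0.0526
grip_force: 0.0
t 2.725 p [0.5311 0.2012 0.1773] yyaw -39.75 z [-0.  0. -1.] j [-0.86  0.25  0.49  1.7  -0.12  1.22 -1.04] F [ 0.1  1.5 -0.7] 0.05259904475687226 0.0
dp [0.013 0.056 0.182]
dp [0.013 0.057 0.856]
```

```bash
python3 -m pendant '[{"dp":[0.013,0.056,0.2],"rotation":[0,0,0.002],"jaw":0.6},{"dp":[0.013,0.056,0.45],"rotation":[0,0,0.002],"jaw":0.6},{"dp":[0.013,0.056,0.7],"rotation":[0,0,0.002],"jaw":0.6},{"dp":[0.013,0.056,0.85],"rotation":[0,0,0.002],"jaw":0.6},{"dp":[0.013,0.056,0.85],"rotation":[0,0,0.002],"jaw":0.6},{"dp":[0.013,0.056,0.85],"rotation":[0,0,0.002],"jaw":0.6}]'
python3 -m pendant '[{"dp":[0,0,0],"rotation":[0,0,0],"jaw":0},{"dp":[0,0,0],"rotation":[0,0,0],"jaw":0},{"dp":[0,0,0],"rotation":[0,0,0],"jaw":0},{"dp":[0,0,0],"rotation":[0,0,0],"jaw":0},{"dp":[0,0,0],"rotation":[0,0,0],"jaw":0},{"dp":[0,0,0],"rotation":[0,0,0],"jaw":0}]' 15
python3 -c "
from st import *
from bench import camera
s,M=rel([.5388,.1973,.049])
c=camera('side');np.savez('side1.npz',**c);cv2.imwrite('pics/s1.png',cv2.resize(c['image'][110:230,130:290,::-1],(800,600),interpolation=cv2.INTER_CUBIC))"
```

```text
time: 3.48
ee_pos: [0.5397, 0.1967, 0.0511]
eef_rot: [0.909, 0.418, 0.001, -0.0]
ft_force: [0.1, 0.5, -0.9]
width: 0.0524
grip_force: 0.0
time: 4.22
ee_pos: [0.5376, 0.1979, 0.0501]
eef_rot: [0.908, 0.418, -0.001, -0.001]
ft_force: [-8.0, 3.6, 7.3]
width: 0.0142
grip_force: 15.0
t 4.225 p [0.5376 0.1979 0.0501] yyaw -40.59 z [-0.003  0.001 -1.   ] j [-0.81  0.4   0.46  1.81 -0.21  0.98 -0.97] F [-8.   3.6  7.3] 0.014177742285672765 15.000684598926455
dp [0.002 0.009 0.007]
```

View pics/s1.png

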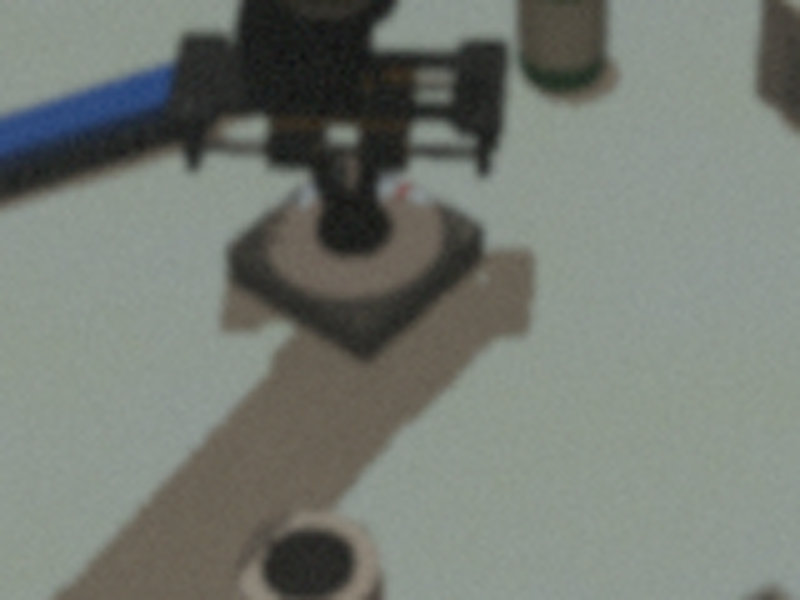

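The jaws hold the bar (14.2 mm wide, as given) at yaw 49.4°. Next: wind clockwise 48° past red, then check.

```bash
python3 -m pendant '[{"dp":[0,-0.012,0],"rotation":[0,0,0.01],"jaw":0},{"dp":[0,-0.012,0],"rotation":[0,0,0.03],"jaw":0},{"dp":[0,-0.012,0],"rotation":[0,0,0.05],"jaw":0},{"dp":[0,-0.012,0],"rotation":[0,0,0.07],"jaw":0},{"dp":[0,-0.012,0],"rotation":[0,0,0.09],"jaw":0},{"dp":[0,-0.012,0],"rotation":[0,0,0.11],"jaw":0},{"dp":[0,-0.012,0],"rotation":[0,0,0.133],"jaw":0},{"dp":[0,-0.012,0],"rotation":[0,0,0.133],"jaw":0}]'
python3 -m pendant '[{"dp":[0,0,0],"rotation":[0,0,0],"jaw":0},{"dp":[0,0,0],"rotation":[0,0,0],"jaw":0}]'
python3 -c "
from st import *
s,M=rel()"
```

```text
time: 5.28
ee_pos: [0.5366, 0.1997, 0.0501]
eef_rot: [1.0, 0.013, -0.001, -0.001]
ft_force: [-5.6, 5.9, 4.5]
width: 0.0142
grip_force: 15.0
time: 5.52
ee_pos: [0.5366, 0.1997, 0.0501]
eef_rot: [1.0, 0.014, -0.001, -0.001]
ft_force: [-4.3, 5.1, 3.8]
width: 0.0138
grip_force: 15.0
t 5.525 p [0.5366 0.1997 0.0501] yyaw -88.45 z [-0.002  0.002 -1.   ] j [-0.94  0.43  0.62  1.82 -0.3   0.99 -1.74] F [-4.3  5.1  3.8] 0.013815941201730431 15.000416248803958
```

Bar is at 1.5°, about 0.2 rad past red. Now back to the 15 mark: bar at 82.1°, an 80.6° turn (-0.224).

```bash
python3 -m pendant '[{"dp":[0,0,0],"rotation":[0,0,-0.01],"jaw":0},{"dp":[0,0,0],"rotation":[0,0,-0.035],"jaw":0},{"dp":[0,0,0],"rotation":[0,0,-0.06],"jaw":0},{"dp":[0,0,0],"rotation":[0,0,-0.085],"jaw":0},{"dp":[0,0,0],"rotation":[0,0,-0.11],"jaw":0},{"dp":[0,0,0],"rotation":[0,0,-0.135],"jaw":0},{"dp":[0,0,0],"rotation":[0,0,-0.16],"jaw":0},{"dp":[0,0,0],"rotation":[0,0,-0.18],"jaw":0}]'
python3 -m pendant '[{"dp":[0,0,0],"rotation":[0,0,-0.02],"jaw":0},{"dp":[0,0,0],"rotation":[0,0,-0.035],"jaw":0},{"dp":[0,0,0],"rotation":[0,0,-0.044],"jaw":0},{"dp":[0,0,0],"rotation":[0,0,-0.044],"jaw":0},{"dp":[0,0,0],"rotation":[0,0,-0.044],"jaw":0}]'
python3 -c "
from st import *
s,M=rel()"
```

```text
time: 6.52
ee_pos: [0.538, 0.1976, 0.0501]
eef_rot: [0.836, 0.548, 0.0, 0.0]
ft_force: [1.4, 0.7, -1.2]
width: 0.0139
grip_force: 15.0
time: 7.15
ee_pos: [0.5386, 0.1974, 0.0501]
eef_rot: [0.755, 0.656, 0.001, 0.0]
ft_force: [5.0, 0.3, -4.3]
width: 0.014
grip_force: 15.0
t 7.15 p [0.5386 0.1974 0.0501] yyaw -8.02 z [ 0.002  0.    -1.   ] j [-0.72  0.39  0.35  1.8  -0.16  0.97 -0.45] F [ 5.   0.3 -4.3] 0.014026659972048676 14.999633892439306
```

```bash
python3 -m pendant '[{"dp":[0,0,0],"rotation":[0,0,0],"jaw":0.6},{"dp":[0,0,0],"rotation":[0,0,0],"jaw":0.6},{"dp":[0,0,0],"rotation":[0,0,0],"jaw":0.6},{"dp":[0,0,-0.2],"rotation":[0,0,0],"jaw":0.6},{"dp":[0,0,-0.5],"rotation":[0,0,0],"jaw":0.6},{"dp":[0,0,-0.8],"rotation":[0,0,0],"jaw":0.6},{"dp":[0,0,-0.8],"rotation":[0,0,0],"jaw":0.6}]'
python3 -c "
from st import *
s,M=rel([.5175,-.28,.17]);print(M.round(3).tolist())"
```

```text
time: 8.02
ee_pos: [0.5396, 0.1983, 0.1738]
eef_rot: [0.754, 0.657, 0.003, 0.0]
ft_force: [-0.6, -0.1, -1.2]
width: 0.0521
grip_force: 0.0
t 8.025 p [0.5396 0.1983 0.1738] yyaw -7.93 z [ 0.005  0.003 -1.   ] j [-0.75  0.25  0.38  1.69 -0.1   1.21 -0.49] F [-0.6 -0.1 -1.2] 0.05210912124606628 0.0
dp [-3.178  0.294  0.014]
[[0.138, 0.99, 0.005], [0.99, -0.138, 0.003], [0.004, 0.005, -1.0]]
```

```bash
python3 -m pendant '[{"dp":[-0.35,0.03,0],"rotation":[0,0,0],"jaw":0},{"dp":[-0.7,0.06,0],"rotation":[0,0,0],"jaw":0},{"dp":[-1,0.078,0],"rotation":[0,0,0],"jaw":0}]'
python3 -m pendant '[{"dp":[-0.35,0.03,0],"rotation":[0,0,0],"jaw":0},{"dp":[-0.7,0.06,0],"rotation":[0,0,0],"jaw":0},{"dp":[-1,0.078,0],"rotation":[0,0,0],"jaw":0}]'
python3 -m pendant '[{"dp":[-0.35,0.03,0],"rotation":[0,0,0],"jaw":0},{"dp":[-0.7,0.06,0],"rotation":[0,0,-0.007],"jaw":0},{"dp":[-1,0.078,0],"rotation":[0,0,-0.014],"jaw":0},{"dp":[-1,0.078,0],"rotation":[0,0,-0.014],"jaw":0},{"dp":[-1,0.078,0],"rotation":[0,0,-0.014],"jaw":0},{"dp":[-1,0.078,0],"rotation":[0,0,-0.014],"jaw":0}]'
python3 -c "
from st import *
from bench import camera
rel([.512,-.254,.08])
c=camera('top');np.savez('top2.npz',**c);P=cloud(c)
C=np.array([.5388,.1972])
m=(np.linalg.norm(P[...,:2]-C,axis=-1)<.04)&(P[...,2]>.055)&(P[...,2]<.085)
q=P[m][:,:2];w,V=np.linalg.eigh(np.cov(q.T));d=V[:,1];print(m.sum(),q.mean(0),np.degrees(np.arctan2(d[1],d[0])))
d=camera('side')
a=ortho(c,C,.07,.036,400);b=cv2.resize(d['image'][150:350,200:400],(400,400),interpolation=cv2.INTER_CUBIC)
cv2.imwrite('pics/o2.png',np.hstack([a,b])[:,:,::-1])"
```

```text
time: 8.4
ee_pos: [0.5279, 0.0453, 0.1692]
eef_rot: [0.754, 0.656, -0.0, -0.0]
ft_force: [-0.4, 1.1, 0.5]
width: 0.03
grip_force: 0.0
time: 8.78
ee_pos: [0.5188, -0.1048, 0.1693]
eef_rot: [0.755, 0.656, -0.0, -0.0]
ft_force: [0.1, 1.0, -0.3]
width: 0.0027
grip_force: 0.0
time: 9.52
ee_pos: [0.5109, -0.2515, 0.1696]
eef_rot: [0.724, 0.69, 0.0, -0.0]
ft_force: [-0.1, 0.0, 0.0]
width: 0.0003
grip_force: 0.0
t 9.525 p [ 0.5109 -0.2515  0.1696] yyaw -2.76 z [-0.     0.001 -1.   ] j [-0.18  0.28  0.66  1.71 -0.18  1.21  0.48] F [-0.1  0.   0. ] 0.0003379764896215004 0.0
dp [-0.017  0.008  0.597]
76 [0.53871216 0.1973788 ] 82.31399279089712
```

View pics/o2.png

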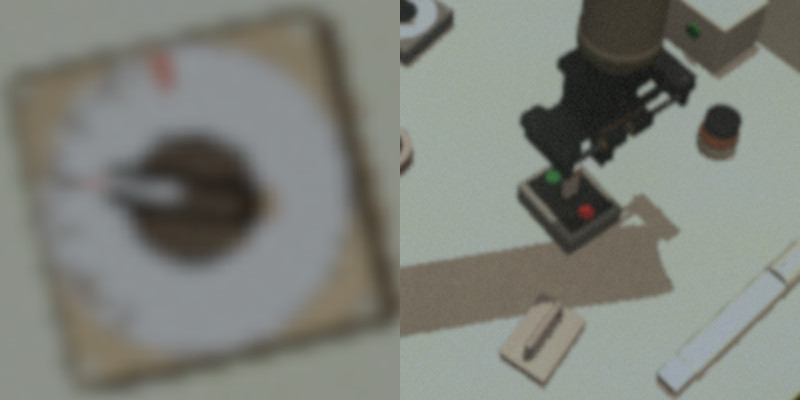

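The timer pointer at (95,185) lines up with the thick black tick; measured bar angle is 82.3° against 82.1°. The gripper is on the red side of the lever, which is upright. I descend there, then push towards green.

```bash
python3 -m pendant '[{"dp":[-0.017,0.008,0.2],"rotation":[0,0,0],"jaw":0},{"dp":[-0.017,0.008,0.4],"rotation":[0,0,0],"jaw":0},{"dp":[-0.017,0.008,0.62],"rotation":[0,0,0],"jaw":0},{"dp":[-0.017,0.008,0.62],"rotation":[0,0,0],"jaw":0},{"dp":[-0.017,0.008,0.62],"rotation":[0,0,0],"jaw":0}]'
python3 -m pendant '[{"dp":[0.08,0,0],"rotation":[0,0,0],"jaw":0},{"dp":[0.16,0,0],"rotation":[0,0,0],"jaw":0},{"dp":[0.2,0,0],"rotation":[0,0,0],"jaw":0},{"dp":[0.24,0,0],"rotation":[0,0,0],"jaw":0},{"dp":[0.24,0,0],"rotation":[0,0,0],"jaw":0}]'
python3 -c "
from st import *
from bench import camera
rel()
d=camera('side');b=cv2.resize(d['image'][190:310,240:340],(500,600),interpolation=cv2.INTER_CUBIC)
cv2.imwrite('pics/s3.png',b[:,:,::-1])"
```

```text
time: 10.25
ee_pos: [0.5124, -0.2557, 0.0783]
eef_rot: [0.724, 0.689, 0.0, 0.001]
ft_force: [0.5, 0.8, -0.8]
width: 0.0006
grip_force: 0.0
time: 10.88
ee_pos: [0.5137, -0.2194, 0.0772]
eef_rot: [0.724, 0.689, 0.0, 0.0]
ft_force: [0.5, -1.1, 0.4]
width: 0.0007
grip_force: 0.5
t 10.875 p [ 0.5137 -0.2194  0.0772] yyaw -2.84 z [ 0. -0. -1.] j [-0.2   0.36  0.62  1.83 -0.24  1.03  0.47] F [ 0.5 -1.1  0.4] 0.0006531594052787868 0.544566662933903
```

View pics/s3.png

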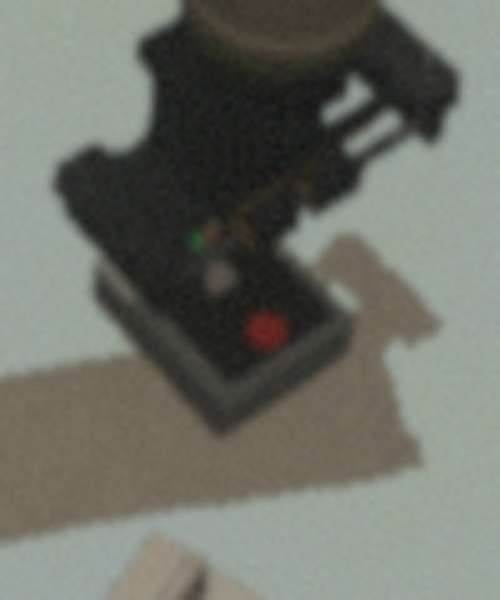

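Force is -1.1 N, so the finger is just touching the lever (hidden behind the gripper in this view; red dot at (265,330), lever foot at (218,278)). About 13.5 mm more gives roughly 0.43 rad at 4–5 N.

```bash
python3 -m pendant '[{"dp":[0.03,0,0],"rotation":[0,0,0],"jaw":0},{"dp":[0.06,0,0],"rotation":[0,0,0],"jaw":0},{"dp":[0.09,0,0],"rotation":[0,0,0],"jaw":0},{"dp":[0.097,0,0],"rotation":[0,0,0],"jaw":0},{"dp":[0.097,0,0],"rotation":[0,0,0],"jaw":0},{"dp":[0.097,0,0],"rotation":[0,0,0],"jaw":0}]'
python3 -c "
from st import *
from bench import camera
for i in range(5):
    f=r.read_state(); camera('top') if i<4 else 0; print(f['ft_force'].round(1),end=' ')
rel()
d=camera('side');b=cv2.resize(d['image'][190:310,240:340],(500,600),interpolation=cv2.INTER_CUBIC)
c=camera('top');a=ortho(c,[.514,-.209],.08,.06,300)
b=cv2.resize(b,(400,480));a=cv2.resize(a,(400,480))
cv2.imwrite('pics/s4.png',np.hstack([a,b])[:,:,::-1])"
```

```text
time: 11.68
ee_pos: [0.514, -0.2054, 0.077]
eef_rot: [0.725, 0.689, -0.0, -0.0]
ft_force: [-1.2, -5.4, -0.6]
width: 0.0006
grip_force: 1.9
[-1.2 -5.4 -0.6] [-1.3 -4.2 -1.1] [-0.8 -4.8 -1.3] [-1.5 -5.6 -1.4] [-1.4 -4.7 -1.2] t 11.875 p [ 0.514  -0.2053  0.0769] yyaw -2.88 z [-0.  0. -1.] j [-0.22  0.35  0.62  1.85 -0.23  1.02  0.44] F [-1.4 -4.7 -1.2] 0.0007511008602841198 1.9585869839647785
```

View pics/s4.png

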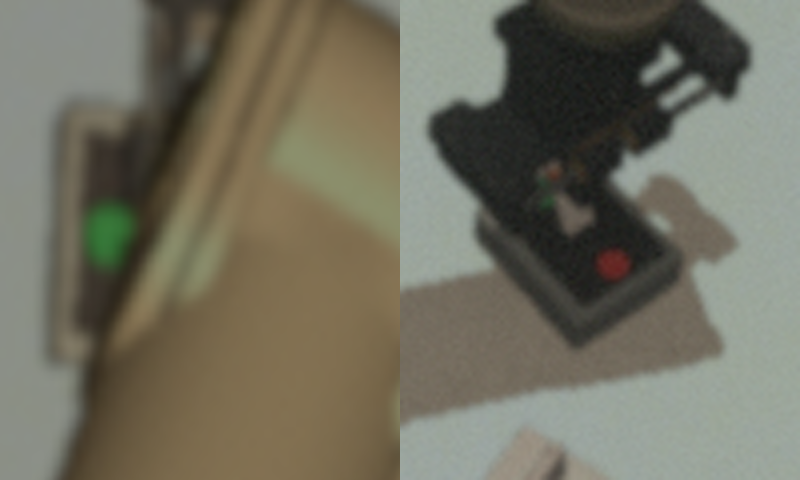

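Right half: the lever leans from its foot at (578,215) to its orange tip at (550,170), over the green dot. The 4.8 N force also fits about 0.45 rad. I hold for 1.5 s, then retreat slowly with the lever.

```bash
python3 -m pendant '[{"dp":[0.005,0,0],"rotation":[0,0,0],"jaw":0},{"dp":[0.005,0,0],"rotation":[0,0,0],"jaw":0},{"dp":[0.005,0,0],"rotation":[0,0,0],"jaw":0},{"dp":[0.005,0,0],"rotation":[0,0,0],"jaw":0},{"dp":[0.005,0,0],"rotation":[0,0,0],"jaw":0},{"dp":[0.005,0,0],"rotation":[0,0,0],"jaw":0},{"dp":[0.005,0,0],"rotation":[0,0,0],"jaw":0},{"dp":[0.005,0,0],"rotation":[0,0,0],"jaw":0}]'
python3 -m pendant '[{"dp":[0,0,0],"rotation":[0,0,0],"jaw":0},{"dp":[0,0,0],"rotation":[0,0,0],"jaw":0},{"dp":[0,0,0],"rotation":[0,0,0],"jaw":0},{"dp":[0,0,0],"rotation":[0,0,0],"jaw":0}]'
python3 -m pendant '[{"dp":[-0.02,0,0],"rotation":[0,0,0],"jaw":0},{"dp":[-0.04,0,0],"rotation":[0,0,0],"jaw":0},{"dp":[-0.06,0,0],"rotation":[0,0,0],"jaw":0},{"dp":[-0.08,0,0],"rotation":[0,0,0],"jaw":0},{"dp":[-0.1,0,0],"rotation":[0,0,0],"jaw":0},{"dp":[-0.12,0,0],"rotation":[0,0,0],"jaw":0},{"dp":[-0.15,0,0],"rotation":[0,0,0],"jaw":0},{"dp":[-0.2,0,0],"rotation":[0,0,0],"jaw":0}]'
python3 -m pendant '[{"dp":[-0.2,0,0],"rotation":[0,0,0],"jaw":0},{"dp":[-0.2,0,-0.3],"rotation":[0,0,0],"jaw":0},{"dp":[-0.2,0,-0.6],"rotation":[0,0,0],"jaw":0},{"dp":[-0.2,0,-0.9],"rotation":[0,0,0],"jaw":0},{"dp":[-0.2,0,-0.9],"rotation":[0,0,0],"jaw":0},{"dp":[-0.2,0,-0.9],"rotation":[0,0,0],"jaw":0}]'
python3 -c "
from st import *
from bench import camera
rel()
d=camera('side');P=cloud(d)
m=(np.linalg.norm(P[...,:2]-[.513,-.209],axis=-1)<.05)&(P[...,2]>.075)&(P[...,2]<.11)&(d['z_map']>0);print(m.sum(),P[m].mean(0))
c=camera('top');C=np.array([.5388,.1972]);Q=cloud(c)
m=(np.linalg.norm(Q[...,:2]-C,axis=-1)<.04)&(Q[...,2]>.055)&(Q[...,2]<.085)
w,V=np.linalg.eigh(np.cov(Q[m][:,:2].T));print(np.degrees(np.arctan2(*V[::-1,1])))
cv2.imwrite('pics/s5.png',np.hstack([cv2.resize(x['image'],(400,300)) for x in(c,d)])[:,:,::-1])"
```

```text
time: 12.98
ee_pos: [0.5142, -0.2044, 0.077]
eef_rot: [0.725, 0.689, -0.0, -0.0]
ft_force: [-1.0, -4.8, -1.6]
width: 0.0007
grip_force: 2.0
time: 13.48
ee_pos: [0.5142, -0.2044, 0.077]
eef_rot: [0.725, 0.689, -0.0, -0.0]
ft_force: [-2.0, -5.5, -1.5]
width: 0.0004
grip_force: 2.0
time: 14.48
ee_pos: [0.5127, -0.2343, 0.0768]
eef_rot: [0.724, 0.689, 0.0, -0.0]
ft_force: [0.4, 0.9, -0.2]
width: 0.0002
grip_force: 0.0
time: 15.22
ee_pos: [0.511, -0.2643, 0.2114]
eef_rot: [0.725, 0.689, -0.0, -0.0]
ft_force: [-0.4, 0.3, -0.7]
width: 0.0003
grip_force: 0.0
t 15.225 p [ 0.511  -0.2643  0.2114] yyaw -2.87 z [-0.001  0.001 -1.   ] j [-0.17  0.26  0.68  1.64 -0.17  1.3   0.49] F [-0.4  0.3 -0.7] 0.00032195714061292386 0.0
67 [ 0.51031514 -0.2113456   0.09154224]
82.00929300069195
```

View pics/s5.png

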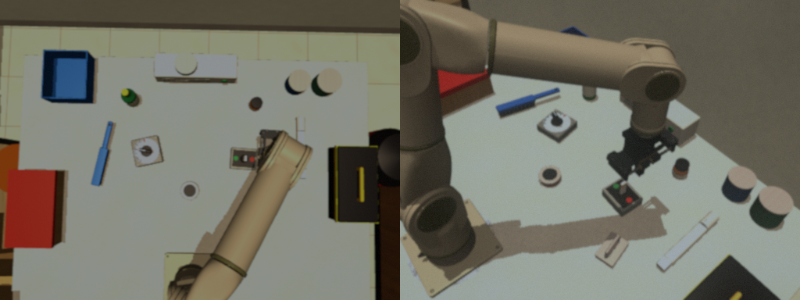

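The lever is upright again at (622,187), the pointer is on the 15 mark at (147,150), nothing else has moved, and the arm is clear. Handing in.

```bash
python3 -c "
from bench import r
print(r.close_job())"
```

```text
the job is handed in; nothing more can be done
None
```

I wound the timer about 0.2 rad past red and set it back to the 15-minute mark. I then held the switch well over to green for about 1.8 s and eased it back to the middle, leaving everything else where it stood; the job is handed in at about 15 s.

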